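Close the cup cabinet with the hook pole

TASK

Close the cup cabinet for the night: take the hook pole by its wooden handle from its stand, put its hook down into the ring high on the cabinet's shutter, and pull the shutter fully down. Then unhook the pole and lay it back in both forks of its stand, hook hanging down, and let go.

Things in the scene. Friction and masses are not known exactly. Their poses are not given: they have to be found in the camera images.
- pole_grip (a point): Centre of the dark wooden handle (60 long, 16 wide, 20 mm high) of the loose hook pole, 0.15 kg, lying level in its stand. A 10 mm round steel rod runs through the handle along x: a 22 mm ball ends it 95 mm behind this point; 150 mm ahead it is bent square down, the tip reaching 35 mm below the rod's axis. x points to the hook, z up (against the bent tip), y across the handle.
- pole_hook (a point): Point on the axis of the pole's bent tip (10 mm thick), 5 mm above its very end: from pole_grip 150 mm along the pole's x and 30 mm along its -z. Axes as for pole_grip.
- pull_ring (a point): Centre of the level steel ring (36 mm wide inside, 6 mm round bar, open above and below) on the grey shutter of the dark cabinet, 38 mm in front of the shutter's face. x points level into the cabinet, y left along the shutter, z up. The front slopes 60 degrees from level: per mm of joint shutter the ring moves 0.5 mm along its -x and 0.866 mm down, without turning. The space above it is free.
- shutter (a joint): Slide of the shutter in m: 0 is fully raised, 0.12 is fully down on its sill, a hard stop. It starts within 0.02 of raised and stays where it is left; a pull of 2 to 5 N moves it.
- stand_seat (a point): Where pole_grip belongs on the pole's stand: midway between its two steel forks, 85 mm above the worktop. The forks, 12 mm thick, stand 100 mm apart along x (88 clear), each a V open upward, 50 mm wide at its top 104 mm above the worktop, on a fixed base 160 x 70 x 12 mm; the rod rests in the Vs either side of the handle. x points along the pole as it first lies there, z up.

How it is judged:
On the way, in this order (a step that is already met when the one before it is completed fails the run):
1. the pole's hook is in the ring while the shutter is still up (horizontal distance between pole_hook and pull_ring below 0.02 m and z of pole_hook in the frame of pull_ring between -0.035 and -0.008 m and value of joint shutter below 0.07 m), for 0.1 s.
2. the shutter is fully down with the hook still in the ring (value of joint shutter above 0.11 m and horizontal distance between pole_hook and pull_ring below 0.02 m and z of pole_hook in the frame of pull_ring between -0.035 and -0.005 m), for 0.1 s.
At the end, for the whole second after the job is handed in: The shutter is fully down (within 10 mm of its stop) and still; the pole lies in both forks of its stand with its hook hanging down (within about 34 degrees), its handle's centre within 25 mm sideways and 12 mm in height of the seat and its rod within about 11 degrees of the stand's line (value of joint shutter above 0.11 m and horizontal distance between pole_grip and stand_seat below 0.025 m and z of pole_grip in the frame of stand_seat between -0.012 and 0.012 m and angle between the x axis of pole_grip and the x axis of stand_seat, either way round below 0.2 rad and angle between pole_grip's own z axis and vertical below 0.6 rad and velocity of joint shutter below 0.01 m/s); the robot touches nothing.
It also fails if it takes over 61 s, if anything falls off the work surface, if the arm or the gripper's body presses on something with over 40 N, if the wrist force passes 120 N, or if a joint passes its speed limit or range.

ROBOT

A 6-joint arm with a two-finger parallel gripper is mounted at the origin on a cart in front of the work surface, level with it; the furniture and walls round the work are solid. World frame = base frame: x ahead of the robot, y to its left, z up, the work surface at z = 0. Lengths are in m, angles in rad, forces in N, time in s.
With the tool pointing down it reaches from about 0.275 to 0.825 m from the base axis. Payload 5.2 kg.
Tool frame: the origin (TCP) lies midway between the tips of the shut fingers; the grasp point (between the pads) lies 19 mm behind it; z points along the fingers, y is the direction in which the jaws open and shut (so a half turn about z gives the same grasp; the last joint's range is limited). The gripper opens to 93 mm and grips with 3 to 60 N. Pads are 15 mm wide; open, the fingers measure 128 mm over their backs; the gripper's body (75 mm by 188 mm) begins 65 mm behind the grasp point.
Start: joints at [-1.528, 0.259, 1.535, -0, 1.348, -0.203], TCP at [0.134, -0.533, 0.183] pointing down, gripper open.
Joint ranges: [-3.14, 3.14], [-0.91, 2.08], [0.19, 2.58], [-1.22, 4.36], [0.22, 2.71], [-3.12, 3.12]. Speed limits (rad/s): [2.57, 2.57, 3.14, 3.14, 3.14, 3.14].

INTERFACE

Orientations are given as a rotation vector (axis times angle).
In Python, from plant import arm, grab_frame, camera_info gives the robot as it stands. The module is installed in compiled form; this text tells all that it offers.
- The arm moves only by the tool move_arm, never from a script. Its argument "targets" is a list of rows, each a list of 3 entries, a list of its own where there are three numbers: the closure in counts, from 0 (fully open) to 255 (shut), then the shift along the world's x, y, z in mm, then the turn, a rotation vector about the world's x, y, z in degrees. In form: [[jaw, [dx, dy, dz], [ax, ay, az]], ...]. A call has 1 to 10 rows; each row shifts and turns the commanded pose from where the row before left it; what a row does not reach is not made up. A row lasts 1/10 s, in which the tool goes at most 50 mm and 8.59 degrees, less where a joint would pass 70% of its speed; a pose out of reach is approached as far as the arm can. A call is refused whole if a number of a shift passes 50 or a number of a turn 8.59, either way. A call with a gripper value outside its range is refused whole. The fingers move at their own pace and stop on an object; the grip force is fixed at half the most. Time passes only in rows, so rows that do not move let the fingers close. It gives the time, the measured TCP pose, the force and the opening at its end, in the units of the state.
- arm.read_state(): the state, without advancing time (a new reading comes with each control period).
- grab_frame(name): name is "scene" or "side" or "wrist"; returns the picture (384x512x3 uint8, red, green, blue); there is no depth.
- camera_info(name): a dict with "fx", "fy", "cx", "cy" (pixels), "position" and "orientation" of the camera in the world; the wrist camera has in their place "hand_eye" (4x4, takes a point from camera to tool coordinates, whose origin is the TCP and whose axes are the flange's). Camera axes: x right, y down, z forward; pixel columns grow to the right and rows downward; lengths in m; the calibration is good to about 2 mm. A picture is of the moment at which its call begins: read the wrist's pose just before it. camera_info takes no time and is no camera call.
- arm.job_done(): hands the job in, once; it reports no verdict.
The state is a dict: "time": time; "qpos": joint angles; "joint_vel": joint speeds; "joint_torque": joint torques, N m; "tool_pos": TCP position; "eef_rot": TCP orientation; "force": force on the tool from outside, world axes, zero at the start; "ft_torque": the same for the moment, N m; "width": opening from 0.0 (shut) to 1.0 (fully open).
Only numpy, scipy, OpenCV 4.12 (cv2) and the standard library are available. Lean on these libraries where they do the work, as an engineer would, in place of code of your own. Each camera call takes 0.05 s, during which the arm holds its last target. There are 200 camera calls.

## Working session

There is one attempt and no reset: what is moved stays moved. The work goes in short steps, Python scripts to look and compute and a tool call to move; the robot and the scene stay as the last step left them, time stands still between calls to the robot, and variables do not carry over. Pictures are saved under pics/ and viewed, about 8 in all and at most 12, crops included, and the job is handed in when it is done.

Besides the shell and the picture viewer there is one more tool, called as name([rows], argument=value, ...), one row to a line, values as JSON. move_arm: Moves the arm, as the interface text tells. Its arguments: {"type":"object","properties":{"targets":{"type":"array"}},"required":["targets"]}

```bash
mkdir -p pics
cat > h.py <<'E'
import numpy as np, cv2
from scipy.spatial.transform import Rotation as R
from plant import arm, grab_frame, camera_info
def snap(n,f):
    im=grab_frame(n); cv2.imwrite('pics/'+f,im[:,:,::-1]); return im
E
python3 - <<'E'
from h import *
for n in("scene","side","wrist"): print(n,camera_info(n))
print(arm.read_state())
a=[snap(n,n+'0.png') for n in("scene","side")]
w=snap("wrist","wrist0.png")
E
```

```text
scene {'fx': 457.34948827092313, 'fy': 457.34948827092313, 'cx': 259.6530142324861, 'cy': 197.28540438038564, 'position': array([ 0.20311566, -0.9250006 ,  0.80169711]), 'orientation': array([-2.27285246,  0.51123117, -0.24607407])}
side {'fx': 366.7360673873355, 'fy': 366.7360673873355, 'cx': 256.27491401628623, 'cy': 191.83148555332227, 'position': array([0.09844754, 0.3487421 , 0.51152233]), 'orientation': array([-0.66728273,  2.29751826, -1.56245803])}
wrist {'fx': 279.97416982990865, 'fy': 279.97416982990865, 'cx': 253.616510817562, 'cy': 193.61948805027228, 'hand_eye': array([[-1.33308263e-04, -9.60106690e-01, -2.79633914e-01,
         7.70560797e-02],
       [ 9.99999667e-01, -3.53122357e-04,  7.35700888e-04,
         5.37610271e-04],
       [-8.05096332e-04, -2.79633723e-01,  9.60106417e-01,
        -2.01908791e-01],
       [ 0.00000000e+00,  0.00000000e+00,  0.00000000e+00,
         1.00000000e+00]])}
{'time': 0.0, 'qpos': array([-1.52776972e+00,  2.59322499e-01,  1.53604539e+00, -1.78260958e-05,
        1.34804086e+00, -2.02812879e-01]), 'joint_vel': array([ 7.81009556e-05, -9.64911862e-04, -7.18016645e-04, -3.32812759e-04,
        5.08497279e-04, -1.43462534e-03]), 'joint_torque': array([-5.77797764e-04, -4.37308359e+01, -2.84002519e+01,  7.17913778e-02,
        4.15575737e-02, -1.65328920e-04]), 'tool_pos': array([ 0.13383607, -0.53283942,  0.18244395]), 'eef_rot': array([-3.11609016e+00, -3.84976080e-01, -2.00337903e-04]), 'force': array([ 0.03979778, -0.08499629, -0.76291037]), 'ft_torque': array([-0.01595213, -0.00735614,  0.03271377]), 'width': 1.0033547487539753}
```

View pics/scene0.png

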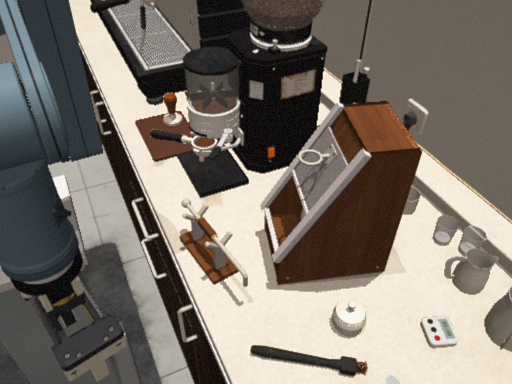

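View pics/side0.png

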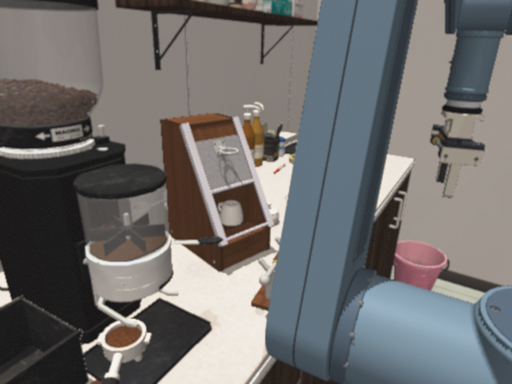

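The scene picture shows the pole's ball at about (187,204), the hook bend near (241,262) and the ring near (313,157). In the side view the ring is near (228,150). I'll zoom in on these.

Run:
```python
import cv2,numpy as np
a=cv2.imread('pics/scene0.png');b=cv2.imread('pics/side0.png')
f=lambda im,x,y,w,h,s:cv2.resize(im[y:y+h,x:x+w],None,fx=s,fy=s,interpolation=cv2.INTER_CUBIC)
A=f(a,170,190,100,100,4);B=f(a,280,130,80,50,5);C=f(b,180,125,80,50,5)
o=np.zeros((500,800,3),np.uint8);o[:400,:400]=A;o[:250,400:]=B;o[250:,400:]=C
cv2.imwrite('pics/crop1.png',o)
```

```text
(no output)
```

View pics/crop1.png

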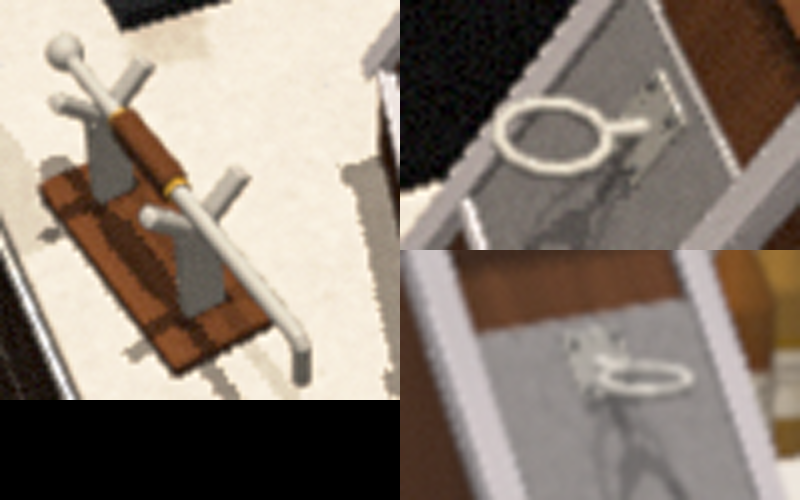

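The zoom gives, in scene pixels, ball (186,203), handle centre (207.5,228), bend (245,274.5) and ring centre (310.6,157). In the side view the ring centre is (229,150.6).

```bash
cat >> h.py <<'E'
def ray(n,u,v,st=None):
    c=camera_info(n); d=np.array([(u-c['cx'])/c['fx'],(v-c['cy'])/c['fy'],1])
    if n=='wrist':
        T=np.eye(4);T[:3,:3]=R.from_rotvec(st['eef_rot']).as_matrix();T[:3,3]=st['tool_pos'];T=T@c['hand_eye']
        return T[:3,3],T[:3,:3]@d
    return c['position'],R.from_rotvec(c['orientation']).as_matrix()@d
def atz(r,z): p,d=r; return p+d*(z-p[2])/d[2]
def tri(rs):
    A=0;b=0
    for p,d in rs:
        d=d/np.linalg.norm(d);M=np.eye(3)-np.outer(d,d);A=A+M;b=b+M@p
    x=np.linalg.solve(A,b); return x,[np.linalg.norm(np.cross(x-p,d/np.linalg.norm(d))) for p,d in rs]
E
python3 - <<'E'
from h import *
np.set_printoptions(precision=4,suppress=True)
for n,u,v,z in[('ball',186.2,203,.085),('grip',207.5,228.2,.085),('bend',245,274.5,.085),('tip',246,285.5,.05),('cabA',273,279,0),('cabB',385,268.5,0)]:
    print(n,atz(ray('scene',u,v),z))
print(tri([ray('scene',310.6,157),ray('side',229,150.6)]))
print(R.from_rotvec(arm.read_state()['eef_rot']).as_matrix())
E
```

```text
ball [ 0.3912 -0.1793  0.085 ]
grip [ 0.4068 -0.273   0.085 ]
bend [ 0.4285 -0.4197  0.085 ]
tip [ 0.43   -0.4209  0.05  ]
cabA [ 0.5051 -0.3965  0.    ]
cabB [ 0.744  -0.4763  0.    ]
(array([ 0.5967, -0.3516,  0.2715]), [np.float64(0.00019966777850060502), np.float64(0.000199667778500766)])
[[ 0.9699  0.2434 -0.    ]
 [ 0.2434 -0.9699  0.0014]
 [ 0.0003 -0.0014 -1.    ]]
```

move_arm([
  [0, [27, 26, 0], [0, 0, 8.4]],
  [0, [27, 26, 0], [0, 0, 8.4]],
  [0, [27, 26, 0], [0, 0, 8.4]],
  [0, [27, 26, 0], [0, 0, 8.4]],
  [0, [27, 26, 0], [0, 0, 8.4]],
  [0, [27, 26, 0], [0, 0, 8.4]],
  [0, [27, 26, 0], [0, 0, 8.4]],
  [0, [27, 26, 0], [0, 0, 8.4]],
  [0, [27, 26, 0], [0, 0, 8.4]],
  [0, [27, 26, 0], [0, 0, 8.4]],
])

```text
time: 1.15
tool_pos: [0.4046, -0.2721, 0.1831]
eef_rot: [-2.052, -2.378, 0.0]
force: [0.8, -0.8, 0.2]
width: 0.997
```

move_arm([
  [0, [0, 0, 0], [0, 0, 0]],
  [0, [0, 0, 0], [0, 0, 0]],
])

```text
time: 1.35
tool_pos: [0.404, -0.2728, 0.183]
eef_rot: [-2.058, -2.373, 0.001]
force: [1.1, 0.1, 0.2]
width: 1.004
```

```bash
cat >> h.py <<'E'
def st():
    s=arm.read_state(); M=R.from_rotvec(s['eef_rot']).as_matrix()
    print('t',round(s['time'],2),'tcp',s['tool_pos'].round(4),'xyaw',np.degrees(np.arctan2(M[1,0],M[0,0])).round(2),'z',M[:,2].round(3),'F',s['force'].round(2),'T',s['ft_torque'].round(2),'w',round(s['width'],3),'q',s['qpos'].round(2)); return s
E
python3 - <<'E'
from h import *
s=st(); im=snap('wrist','w1.png')
E
```

```text
t 1.35 tcp [ 0.404  -0.2728  0.183 ] xyaw 98.14 z [-0.001  0.    -1.   ] F [1.07 0.11 0.2 ] T [-0.06 -0.08  0.01] w 1.004 q [-0.82  0.15  1.68 -0.    1.32 -0.96]
```

View pics/w1.png

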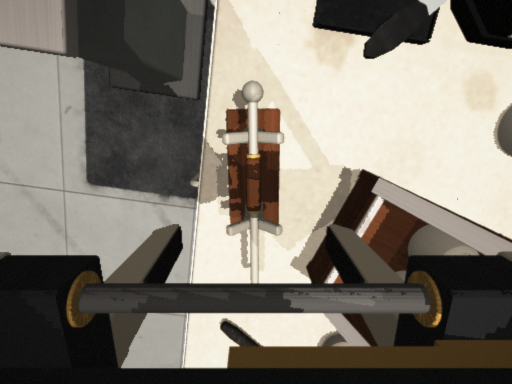

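Wrist view: ball at (252.5,91), handle from about (253,156) to (254,212), rod leaving the view at (255,283).

Run:
```python
from h import *
s=arm.read_state()
b=atz(ray('wrist',252.5,91,s),.085);e=atz(ray('wrist',255,280,s),.085);h1=atz(ray('wrist',253,156,s),.085);h2=atz(ray('wrist',254,212,s),.085)
d=(e-b)/np.linalg.norm(e-b);print(b,h1,h2,e,np.degrees(np.arctan2(d[1],d[0])),b+d*.095,np.linalg.norm(h1-h2))
```

```text
[ 0.38801985 -0.17735428  0.085     ] [ 0.397663  -0.2423281  0.085    ] [ 0.40767548 -0.30538061  0.085     ] [ 0.42129205 -0.39280365  0.085     ] -81.22107161026109 [ 0.40251898 -0.27124131  0.085     ] 0.06384253050729638
```

move_arm([
  [0, [0, 0, -25], [0, 0, 0.6]],
  [0, [0, 0, -25], [0, 0, 0]],
  [0, [0, 0, -25], [0, 0, 0]],
  [0, [0, 0, -25], [0, 0, 0]],
  [0, [0, 0, -17], [0, 0, 0]],
  [255, [0, 0, 0], [0, 0, 0]],
  [255, [0, 0, 0], [0, 0, 0]],
  [255, [0, 0, 0], [0, 0, 0]],
  [255, [0, 0, 0], [0, 0, 0]],
  [255, [0, 0, 0], [0, 0, 0]],
])

```text
time: 2.4
tool_pos: [0.4042, -0.274, 0.0671]
eef_rot: [2.046, 2.382, -0.0]
force: [0.3, 0.0, -0.6]
width: 0.618
```

move_arm([
  [255, [0, 0, 0], [0, 0, 0]],
  [255, [0, 0, 0], [0, 0, 0]],
  [255, [0, 0, 0], [0, 0, 0]],
  [255, [0, 0, 0], [0, 0, 0]],
  [255, [0, 0, 0], [0, 0, 0]],
])

```text
time: 2.9
tool_pos: [0.4039, -0.2734, 0.0662]
eef_rot: [-2.047, -2.383, 0.0]
force: [-0.5, -0.7, -0.5]
width: 0.185
```

```bash
python3 -c "
from h import *
st();snap('scene','s2.png');snap('wrist','w2.png')"
```

```text
t 2.9 tcp [ 0.4039 -0.2734  0.0662] xyaw 98.69 z [-0.  0. -1.] F [-0.53 -0.71 -0.52] T [-0.08 -0.13 -0.02] w 0.185 q [-0.82  0.26  1.84 -0.    1.04 -0.98]
```

move_arm([
  [255, [0, 0, 0], [0, 0, 0]],
  [255, [0, 0, 0], [0, 0, 0]],
  [255, [0, 0, 0], [0, 0, 0]],
  [255, [0, 0, 20], [0, 0, 0]],
  [255, [0, 0, 40], [0, 0, 0]],
  [255, [0, 0, 45], [0, 0, 0]],
  [255, [0, 0, 45], [0, 0, 0]],
  [255, [0, 0, 45], [0, 0, 0]],
  [255, [0, 0, 30], [0, 0, 0]],
  [255, [0, 0, 16], [0, 0, 0]],
])

```text
time: 4.0
tool_pos: [0.4046, -0.2742, 0.3108]
eef_rot: [2.043, 2.379, -0.001]
force: [-0.2, -0.3, -0.7]
width: 0.002
```

move_arm([
  [255, [0, -3, 0], [0, 0, 6]],
  [255, [0, -3, 0], [0, 0, 6]],
  [255, [0, -3, 0], [0, 0, 6]],
  [255, [0, -2, 0], [0, 0, 6]],
  [255, [0, -2, 0], [0, 0, 6]],
  [255, [0, -2, 0], [0, 0, 6]],
  [255, [0, 0, 0], [0, 0, 7]],
  [255, [0, 0, 0], [0, 0, 7]],
  [255, [0, 0, 0], [0, 0, 7]],
  [255, [0, 0, 0], [0, 0, 6]],
])

```text
time: 5.0
tool_pos: [0.4038, -0.2884, 0.3072]
eef_rot: [-0.493, -3.103, -0.0]
force: [0.1, -0.4, 0.8]
width: 0.007
```

move_arm([
  [255, [10, -4, 0], [0, 0, 0]],
  [255, [10, -4, 0], [0, 0, 0]],
  [255, [10, -4, 0], [0, 0, 0]],
  [255, [0, 0, 0], [0, 0, 0]],
  [255, [0, 0, 0], [0, 0, 0]],
])

```text
time: 5.5
tool_pos: [0.4341, -0.3005, 0.3068]
eef_rot: [-0.5, -3.101, -0.001]
force: [-0.2, -0.2, -0.3]
width: 0.007
```

```bash
python3 -c "
from h import *
st();a=snap('scene','s3.png')[:,:,::-1];b=snap('side','d3.png')[:,:,::-1]
f=lambda im,x,y,w,h,s:cv2.resize(im[y:y+h,x:x+w],None,fx=s,fy=s,interpolation=cv2.INTER_CUBIC)
cv2.imwrite('pics/crop3.png',np.hstack([f(a,230,90,130,130,3),f(b,170,85,130,130,3)]))"
```

```text
t 5.5 tcp [ 0.4341 -0.3005  0.3068] xyaw 161.67 z [-0.001  0.001 -1.   ] F [-0.16 -0.22 -0.31] T [ 0.02 -0.12 -0.03] w 0.007 q [-0.82  0.17  1.36 -0.    1.62 -2.07]
```

View pics/crop3.png

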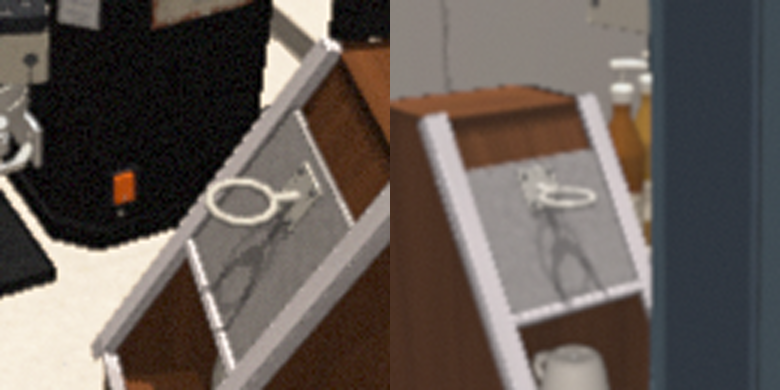

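The jaws are shut empty, so the pole was missed. The ring has not moved. I'll check where the pole is now.

```bash
python3 -c "
from h import *
a=cv2.imread('pics/s2.png');b=cv2.imread('pics/s3.png');w=cv2.imread('pics/w2.png')
f=lambda im,x,y,w,h,s:cv2.resize(im[y:y+h,x:x+w],None,fx=s,fy=s,interpolation=cv2.INTER_CUBIC)
o=np.zeros((600,800,3),np.uint8)
o[:300,:400]=f(a,150,180,133,100,3)[:300,:400] if 0 else cv2.resize(a[180:290,150:297],(400,300))
o[:300,400:]=cv2.resize(b[180:290,150:297],(400,300))
o[300:,:400]=cv2.resize(w,(400,300))
cv2.imwrite('pics/crop4.png',o)"
```

```text
(no output)
```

View pics/crop4.png

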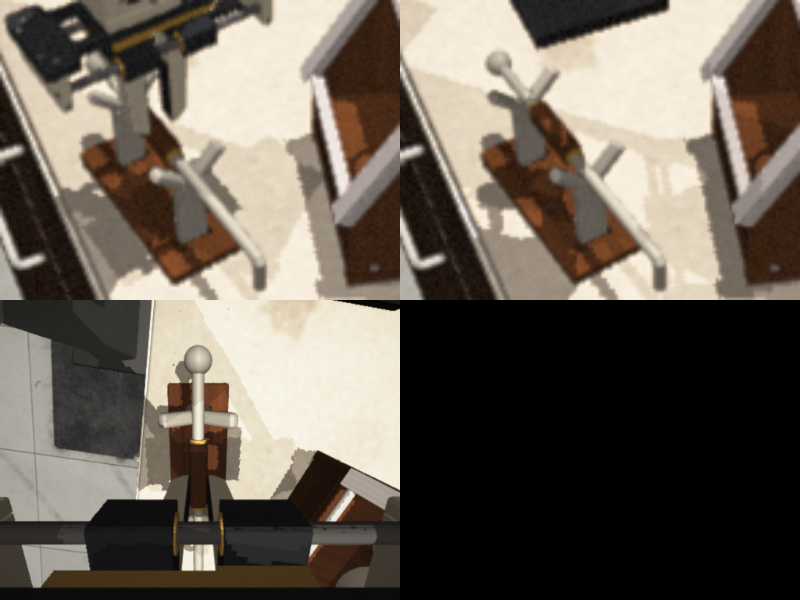

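The pole has not moved from its stand, so I lifted before the grip had built up. I'll go back, grip a little deeper and wait for the jaws to hold.

move_arm([
  [0, [-5, 3, 0], [0, 0, -6]],
  [0, [-5, 3, 0], [0, 0, -6]],
  [0, [-5, 3, 0], [0, 0, -6]],
  [0, [-5, 3, 0], [0, 0, -6]],
  [0, [-5, 3, 0], [0, 0, -6]],
  [0, [-5, 3, 0], [0, 0, -6]],
  [0, [0, 3, -20], [0, 0, -7]],
  [0, [0, 3, -20], [0, 0, -7]],
  [0, [0, 3, -20], [0, 0, -7]],
  [0, [0, 0, -20], [0, 0, -6]],
])

```text
time: 6.6
tool_pos: [0.4036, -0.273, 0.2269]
eef_rot: [2.053, 2.378, 0.0]
force: [0.6, -0.3, 0.6]
width: 0.816
```

move_arm([
  [0, [0, 0, -20], [0, 0, 0]],
  [0, [0, 0, -20], [0, 0, 0]],
  [0, [0, 0, -30], [0, 0, 0]],
  [0, [0, 0, -30], [0, 0, 0]],
  [0, [0, 0, -30], [0, 0, 0]],
  [0, [0, 0, -20], [0, 0, 0]],
  [0, [0, 0, -15], [0, 0, 0]],
  [255, [0, 0, 0], [0, 0, 0]],
  [255, [0, 0, 0], [0, 0, 0]],
  [255, [0, 0, 0], [0, 0, 0]],
])

```text
time: 7.6
tool_pos: [0.4044, -0.2742, 0.0634]
eef_rot: [2.046, 2.382, -0.0]
force: [0.2, 0.0, 1.3]
width: 0.791
```

move_arm([
  [255, [0, 0, 0], [0, 0, 0]],
  [255, [0, 0, 0], [0, 0, 0]],
  [255, [0, 0, 0], [0, 0, 0]],
  [255, [0, 0, 0], [0, 0, 0]],
  [255, [0, 0, 0], [0, 0, 0]],
  [255, [0, 0, 0], [0, 0, 0]],
  [255, [0, 0, 0], [0, 0, 0]],
  [255, [0, 0, 0], [0, 0, 0]],
  [255, [0, 0, 0], [0, 0, 0]],
  [255, [0, 0, 0], [0, 0, 0]],
])

```text
time: 8.6
tool_pos: [0.4038, -0.2735, 0.0622]
eef_rot: [-2.047, -2.383, 0.0]
force: [0.3, 0.3, -0.2]
width: 0.004
```

move_arm([
  [255, [0, 0, 5], [0, 0, 0]],
  [255, [0, 0, 5], [0, 0, 0]],
  [255, [0, 0, 5], [0, 0, 0]],
])

```text
time: 8.9
tool_pos: [0.404, -0.2736, 0.0779]
eef_rot: [2.047, 2.383, -0.0]
force: [0.1, -0.4, -0.2]
width: 0.003
```

```bash
python3 -c "
from h import *
st()"
```

```text
t 8.9 tcp [ 0.404  -0.2736  0.0779] xyaw 98.68 z [ 0. -0. -1.] F [ 0.12 -0.4  -0.24] T [-0.07 -0.15  0.04] w 0.003 q [-0.82  0.25  1.83 -0.    1.06 -0.98]
```

```bash
python3 -c "
from h import *
a=snap('scene','s5.png')[:,:,::-1];w=snap('wrist','w5.png')[:,:,::-1]
o=np.hstack([cv2.resize(a[150:290,120:260],(400,400),interpolation=cv2.INTER_CUBIC),cv2.resize(w[184:384,156:356],(400,400))])
cv2.imwrite('pics/crop5.png',o)"
```

```text
(no output)
```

View pics/crop5.png

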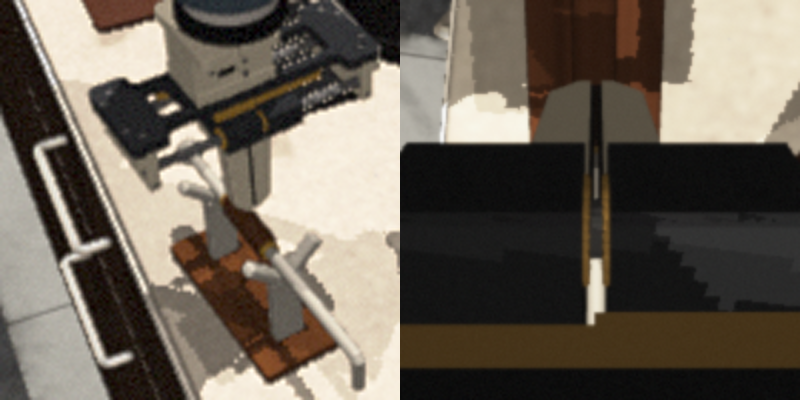

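```bash
python3 -c "
from h import *
s=st();c=camera_info('scene');M=R.from_rotvec(c['orientation']).as_matrix()
for p in (s['tool_pos'],[.404,-.2725,.085],[.404,-.2725,.095],[.404,-.2725,.05]):
  q=M.T@(np.array(p)-c['position']);print(p,q[0]/q[2]*c['fx']+c['cx'],q[1]/q[2]*c['fy']+c['cy'])
a=cv2.imread('pics/s5.png');w=cv2.imread('pics/w5.png')
o=np.hstack([cv2.resize(a[190:270,170:250],(400,400),interpolation=cv2.INTER_CUBIC),cv2.resize(w[0:300,106:406],(400,400))])
cv2.imwrite('pics/crop6.png',o)"
```

```text
t 9.0 tcp [ 0.4044 -0.274   0.0783] xyaw 98.69 z [ 0.001 -0.001 -1.   ] F [-0.33 -0.34  0.79] T [-0.05 -0.07  0.  ] w 0.005 q [-0.82  0.25  1.83 -0.    1.06 -0.98]
[ 0.40440484 -0.27403139  0.07829712] 206.82551015185032 230.99572825048668
[0.404, -0.2725, 0.085] 206.19899287134405 228.44082343822754
[0.404, -0.2725, 0.095] 205.90448379109984 225.21064882739324
[0.404, -0.2725, 0.05] 207.1984388438217 239.402743534276
```

View pics/crop6.png

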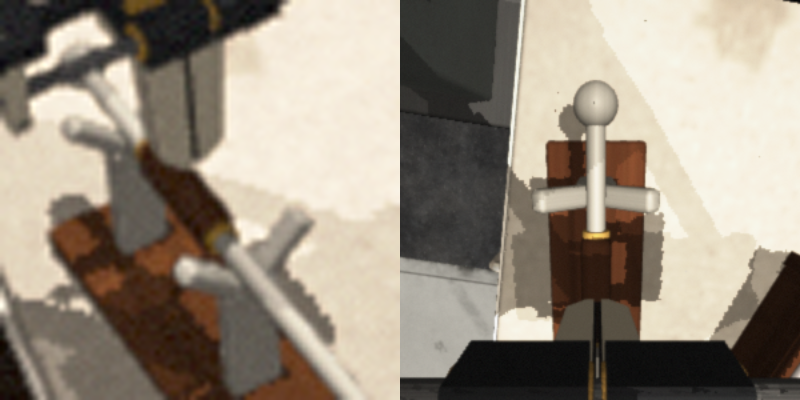

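```bash
python3 -c "
from h import *
s=arm.read_state()
s1=dict(eef_rot=np.array([-2.058,-2.373,.001]),tool_pos=np.array([.404,-.2728,.183]))
r1=ray('wrist',252.5,91,s1);r5=ray('wrist',252.4,76.8,s);rs=ray('scene',186.2,203)
print(tri([r1,r5]),tri([r1,rs]),tri([r5,rs]))
c=camera_info('wrist')['hand_eye'];K=camera_info('wrist')
for p in([0,0,0],[0,0,-.02],[.0075,0,0]):
  q=np.linalg.inv(c)@np.array(p+[1]);print(p,q[0]/q[2]*K['fx']+K['cx'],q[1]/q[2]*K['fy']+K['cy'])
"
```

```text
(array([ 0.3882972 , -0.17693023,  0.08897443]), [np.float64(8.287411368227528e-05), np.float64(8.28741136824231e-05)]) (array([ 0.38997239, -0.17702752,  0.08336753]), [np.float64(0.0017480741488537146), np.float64(0.0017480741488536038)]) (array([ 0.38988556, -0.17687821,  0.08332516]), [np.float64(0.0018717041011723382), np.float64(0.0018717041011721428)])
[0, 0, 0] 254.38088618753312 216.2791063634482
[0, 0, -0.02] 254.41382770186343 226.4655956899858
[0.0075, 0, 0] 254.38712117929657 207.04511636142385
```

Both the scene and wrist pictures show the real fingertips about 23 mm short of the stated TCP, and the shut tips now sit just above the handle. I'll grip about 23 mm lower.

move_arm([
  [120, [0, 0, 12], [0, 0, 0]],
  [120, [0, 0, 0], [0, 0, 0]],
  [120, [0, 0, 0], [0, 0, 0]],
  [120, [0, 0, 0], [0, 0, 0]],
  [120, [0, 0, 0], [0, 0, 0]],
  [120, [0, 0, 0], [0, 0, 0]],
  [120, [0, 0, -16], [0, 0, 0]],
  [120, [0, 0, -16], [0, 0, 0]],
  [120, [0, 0, -8], [0, 0, 0]],
  [120, [0, 0, -8], [0, 0, 0]],
])

```text
time: 10.0
tool_pos: [0.4038, -0.2734, 0.0407]
eef_rot: [-2.047, -2.383, -0.0]
force: [-0.6, 0.5, -0.9]
width: 0.531
```

move_arm([
  [255, [0, 0, 0], [0, 0, 0]],
  [255, [0, 0, 0], [0, 0, 0]],
  [255, [0, 0, 0], [0, 0, 0]],
  [255, [0, 0, 0], [0, 0, 0]],
  [255, [0, 0, 0], [0, 0, 0]],
  [255, [0, 0, 0], [0, 0, 0]],
  [255, [0, 0, 0], [0, 0, 0]],
])

```text
time: 10.7
tool_pos: [0.4037, -0.2737, 0.0416]
eef_rot: [2.046, 2.383, -0.001]
force: [-2.6, -1.0, 3.7]
width: 0.168
```

Width 0.168, about 16 mm: the handle is held. Lifting.

move_arm([
  [255, [0, 0, 0], [0, 0, 0]],
  [255, [0, 0, 0], [0, 0, 0]],
  [255, [0, 0, 10], [0, 0, 0]],
  [255, [0, 0, 20], [0, 0, 0]],
  [255, [0, 0, 35], [0, 0, 0]],
  [255, [0, 0, 45], [0, 0, 0]],
  [255, [0, 0, 45], [0, 0, 0]],
  [255, [0, 0, 45], [0, 0, 0]],
  [255, [0, 0, 30], [0, 0, 0]],
  [255, [0, 0, 15], [0, 0, 0]],
])

```text
time: 11.7
tool_pos: [0.405, -0.2739, 0.2901]
eef_rot: [2.043, 2.379, 0.0]
force: [-0.1, -0.5, -1.8]
width: 0.167
```

move_arm([
  [255, [0, -3, 0], [0, 0, 6]],
  [255, [0, -3, 0], [0, 0, 6]],
  [255, [0, -3, 0], [0, 0, 6]],
  [255, [0, -2, 0], [0, 0, 6]],
  [255, [0, -2, 0], [0, 0, 6]],
  [255, [0, -2, 0], [0, 0, 6]],
  [255, [0, 0, 0], [0, 0, 7]],
  [255, [0, 0, 0], [0, 0, 7]],
  [255, [0, 0, 0], [0, 0, 7]],
  [255, [0, 0, 0], [0, 0, 6]],
])

```text
time: 12.7
tool_pos: [0.404, -0.2879, 0.2863]
eef_rot: [0.492, 3.103, 0.001]
force: [0.6, -0.5, -1.5]
width: 0.167
```

move_arm([
  [255, [10, -4, 0], [0, 0, 0]],
  [255, [10, -4, 0], [0, 0, 0]],
  [255, [10, -4, 0], [0, 0, 0]],
  [255, [0, 0, 0], [0, 0, 0]],
  [255, [0, 0, 0], [0, 0, 0]],
])

```text
time: 13.2
tool_pos: [0.4341, -0.3004, 0.2858]
eef_rot: [-0.5, -3.101, -0.001]
force: [-0.0, 0.0, -2.2]
width: 0.171
```

```bash
python3 -c "
from h import *
st();a=snap('scene','s7.png')[:,:,::-1];b=snap('side','d7.png')[:,:,::-1]
f=lambda im,x,y,w,h,s:cv2.resize(im[y:y+h,x:x+w],None,fx=s,fy=s,interpolation=cv2.INTER_CUBIC)
cv2.imwrite('pics/crop7.png',np.hstack([f(a,200,80,150,150,3.2-.533),f(b,170,85,133,133,3)])) if 0 else cv2.imwrite('pics/crop7.png',np.hstack([f(a,200,90,130,130,3),f(b,170,85,130,130,3)]))"
```

```text
t 13.2 tcp [ 0.4341 -0.3004  0.2858] xyaw 161.67 z [-0.001  0.001 -1.   ] F [-0.02  0.03 -2.18] T [ 0.01 -0.12  0.07] w 0.171 q [-0.82  0.17  1.4  -0.    1.57 -2.07]
```

View pics/crop7.png

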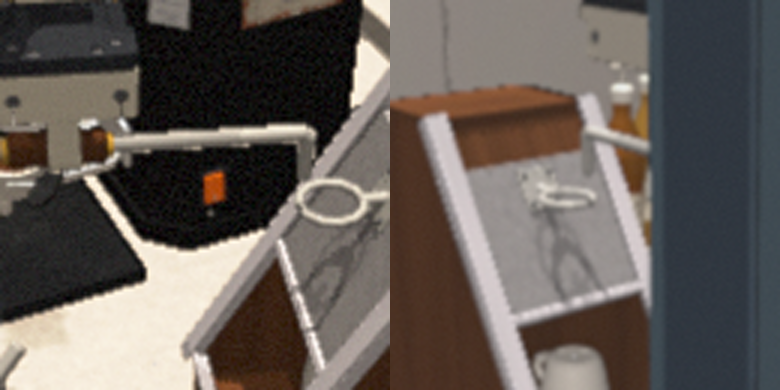

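Bend at scene (304,134) and side (235.5,128.5). The tip ends at scene (302.5,149.5) and side (235.7,142).

```bash
python3 -c "
from h import *
np.set_printoptions(precision=4,suppress=True)
print('bend',tri([ray('scene',304,134),ray('side',235.5,128.5)]))
print('tip',tri([ray('scene',302.5,149.5),ray('side',235.7,142)]))
print('ring',tri([ray('scene',310.6,157),ray('side',229,150.6)]))
print('ring',tri([ray('scene',310.8,156.8),ray('side',229,150.3)]))
s=st();print(s['tool_pos']+np.array([.949*.15,-.316*.15,.0435]))"
```

```text
bend (array([ 0.5774, -0.3504,  0.3284]), [np.float64(0.0006156365036543628), np.float64(0.0006156365036545061)])
tip (array([ 0.577 , -0.3516,  0.2955]), [np.float64(7.45402079303974e-05), np.float64(7.454020793016784e-05)])
ring (array([ 0.5967, -0.3516,  0.2715]), [np.float64(0.00019966777850060502), np.float64(0.000199667778500766)])
ring (array([ 0.5969, -0.3519,  0.2722]), [np.float64(0.0001876089647777042), np.float64(0.00018760896477757087)])
t 13.3 tcp [ 0.4337 -0.3003  0.2861] xyaw 161.67 z [-0.001  0.    -1.   ] F [-0.13 -0.14 -1.32] T [ 0.02 -0.14 -0.02] w 0.169 q [-0.82  0.17  1.4  -0.    1.57 -2.07]
[ 0.5761 -0.3477  0.3296]
```

move_arm([
  [255, [10, -1, 0], [0, 0, 0]],
  [255, [9, -1, 0], [0, 0, 0]],
  [255, [0, 0, 0], [0, 0, 0]],
  [255, [0, 0, -12], [0, 0, 0]],
  [255, [0, 0, -12], [0, 0, 0]],
  [255, [0, 0, -12], [0, 0, 0]],
  [255, [0, 0, -7], [0, 0, 0]],
  [255, [0, 0, 0], [0, 0, 0]],
  [255, [0, 0, 0], [0, 0, 0]],
])

```text
time: 14.2
tool_pos: [0.4528, -0.3025, 0.2432]
eef_rot: [-0.5, -3.101, -0.0]
force: [0.1, 0.3, -1.3]
width: 0.168
```

```bash
python3 -c "
from h import *
st();a=snap('scene','s8.png')[:,:,::-1];b=snap('side','d8.png')[:,:,::-1]
f=lambda im,x,y,w,h,s:cv2.resize(im[y:y+h,x:x+w],None,fx=s,fy=s,interpolation=cv2.INTER_CUBIC)
cv2.imwrite('pics/crop8.png',np.hstack([f(a,250,110,80,80,5),f(b,190,110,80,80,5)]))"
```

```text
t 14.2 tcp [ 0.4528 -0.3025  0.2432] xyaw 161.68 z [-0.  0. -1.] F [ 0.14  0.35 -1.27] T [ 0.09 -0.1   0.04] w 0.168 q [-0.79  0.22  1.44  0.    1.48 -2.04]
```

View pics/crop8.png

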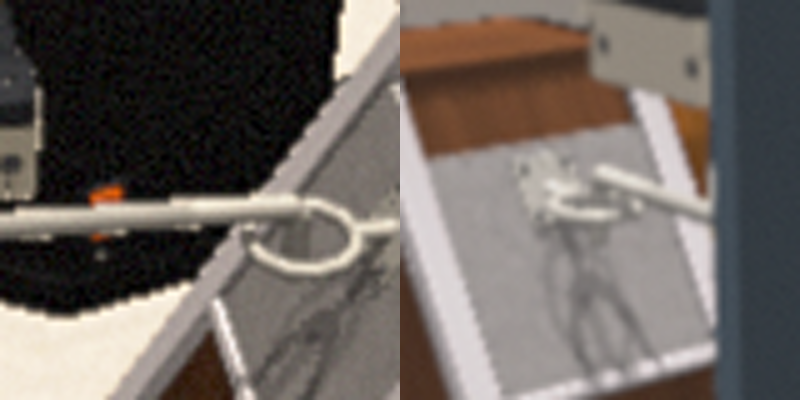

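The hook is down through the ring and there is no contact force. I'll take up the slack and pull along the slope.

move_arm([
  [255, [-5, 1.5, 0], [0, 0, 0]],
  [255, [-5, 1.5, 0], [0, 0, 0]],
  [255, [-2, 0.7, -3], [0, 0, 0]],
  [255, [-2.4, 0.8, -4.3], [0, 0, 0]],
  [255, [-2.4, 0.8, -4.3], [0, 0, 0]],
  [255, [-2.4, 0.8, -4.3], [0, 0, 0]],
  [255, [-2.4, 0.8, -4.3], [0, 0, 0]],
  [255, [-2.4, 0.8, -4.3], [0, 0, 0]],
])

```text
time: 15.1
tool_pos: [0.4288, -0.2949, 0.2183]
eef_rot: [0.5, 3.101, -0.0]
force: [3.7, -1.3, -0.8]
width: 0.169
```

```bash
python3 -c "
from h import *
st()"
```

```text
t 15.1 tcp [ 0.4288 -0.2949  0.2183] xyaw 161.68 z [ 0. -0. -1.] F [ 3.67 -1.34 -0.83] T [-0.34 -0.91 -0.03] w 0.169 q [-0.82  0.18  1.55  0.    1.41 -2.07]
```

move_arm([
  [255, [-3.3, 1.1, -6], [0, 0, 0]],
  [255, [-3.3, 1.1, -6], [0, 0, 0]],
  [255, [-3.3, 1.1, -6], [0, 0, 0]],
  [255, [-3.3, 1.1, -6], [0, 0, 0]],
  [255, [-3.3, 1.1, -6], [0, 0, 0]],
  [255, [-3.3, 1.1, -6], [0, 0, 0]],
  [255, [-3.3, 1.1, -6], [0, 0, 0]],
  [255, [-3.3, 1.1, -6], [0, 0, 0]],
])

```text
time: 15.9
tool_pos: [0.4024, -0.2863, 0.1704]
eef_rot: [0.5, 3.101, -0.001]
force: [3.8, -2.6, -0.5]
width: 0.172
```

```bash
python3 -c "
from h import *
st()"
```

```text
t 15.9 tcp [ 0.4024 -0.2863  0.1704] xyaw 161.66 z [ 0.001 -0.001 -1.   ] F [ 3.81 -2.57 -0.49] T [-0.61 -1.05 -0.2 ] w 0.172 q [-0.84  0.17  1.69 -0.    1.29 -2.1 ]
```

move_arm([
  [255, [-2, 0.7, -3.5], [0, 0, 0]],
  [255, [-2, 0.7, -3.5], [0, 0, 0]],
  [255, [-2, 0.7, -3.5], [0, 0, 0]],
  [255, [-2, 0.7, -3.5], [0, 0, 0]],
  [255, [-2, 0.7, -3.5], [0, 0, 0]],
])

```text
time: 16.4
tool_pos: [0.3934, -0.2834, 0.1532]
eef_rot: [0.501, 3.099, -0.003]
force: [9.1, -4.9, -0.5]
width: 0.169
```

move_arm([
  [255, [-2, 0.7, -3.5], [0, 0, 0]],
  [255, [-2, 0.7, -3.5], [0, 0, 0]],
])

```text
time: 16.6
tool_pos: [0.3921, -0.2835, 0.1475]
eef_rot: [0.5, 3.092, -0.006]
force: [14.7, -6.4, 0.1]
width: 0.166
```

```bash
python3 -c "
from h import *
st();a=snap('scene','s9.png')[:,:,::-1];b=snap('side','d9.png')[:,:,::-1];st()
f=lambda im,x,y,w,h,s:cv2.resize(im[y:y+h,x:x+w],None,fx=s,fy=s,interpolation=cv2.INTER_CUBIC)
cv2.imwrite('pics/crop9.png',np.hstack([f(a,200,140,130,130,3),f(b,180,130,130,130,3)]))"
```

```text
t 16.6 tcp [ 0.3921 -0.2835  0.1475] xyaw 161.64 z [ 0.008 -0.005 -1.   ] F [14.73 -6.42  0.09] T [-1.05 -3.12 -0.06] w 0.166 q [-0.86  0.16  1.75  0.    1.22 -2.11]
t 16.7 tcp [ 0.3921 -0.2834  0.1474] xyaw 161.64 z [ 0.008 -0.005 -1.   ] F [13.1  -5.2  -0.35] T [-1.   -2.65 -0.13] w 0.171 q [-0.86  0.16  1.75  0.    1.22 -2.11]
```

View pics/crop9.png

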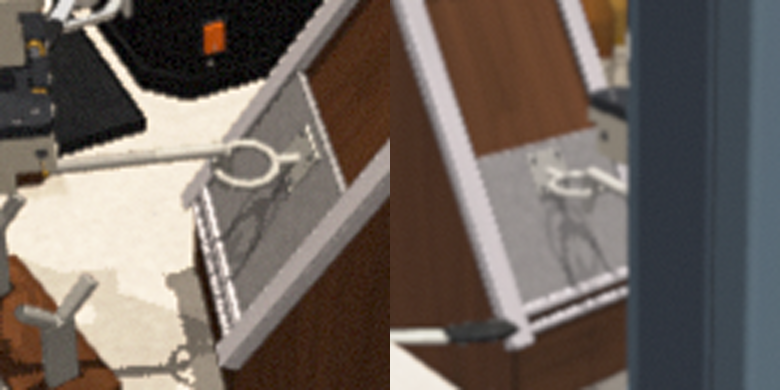

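```bash
python3 -c "
from h import *
r,e=tri([ray('scene',282.7,194.3),ray('side',241.3,190.3)]);r0=np.array([.5968,-.3517,.2718])
print(r,e,r-r0,(r-r0)[2]/-.866, -(r-r0)@np.array([.949,-.316,0])/.5)"
```

```text
[ 0.55001395 -0.33759338  0.18307179] [np.float64(0.0006708741590998497), np.float64(0.0006708741590999303)] [-0.04678605  0.01410662 -0.08872821] 0.10245751413755332 0.09771530713884777
```

move_arm([
  [255, [-2, 0.7, -1], [0, 0, 0]],
  [255, [-1, 0.3, 0], [0, 0, 0]],
  [255, [0, 0, 0], [0, 0, 0]],
])

```text
time: 17.0
tool_pos: [0.3919, -0.284, 0.1475]
eef_rot: [0.499, 3.086, -0.01]
force: [21.8, -6.8, -3.1]
width: 0.165
```

A 22 N pull with no movement means the shutter is on its stop. Now I'll slacken and unhook.

move_arm([
  [255, [8, -2.5, 0], [0, 0, 0]],
  [255, [7, -2.5, 1], [0, 0, 0]],
  [255, [0, 0, 4], [0, 0, 0]],
  [255, [0, 0, 8], [0, 0, 0]],
])

```text
time: 17.4
tool_pos: [0.3991, -0.2839, 0.1574]
eef_rot: [-0.499, -3.098, -0.004]
force: [0.1, -0.4, -1.1]
width: 0.17
```

```bash
python3 -c "
from h import *
st()"
```

```text
t 17.4 tcp [ 0.3991 -0.2839  0.1574] xyaw 161.7 z [-0.003  0.003 -1.   ] F [ 0.13 -0.43 -1.08] T [-0.   -0.14  0.01] w 0.17 q [-0.85  0.17  1.71 -0.    1.26 -2.1 ]
```

Free of load. Next I lift clear, back off and turn to the stand's line.

move_arm([
  [255, [0, 0, 12], [0, 0, 0]],
  [255, [0, 0, 15], [0, 0, 0]],
  [255, [0, 0, 15], [0, 0, 0]],
  [255, [0, 0, 15], [0, 0, 0]],
  [255, [0, 0, 15], [0, 0, 0]],
  [255, [-10, 4, 5], [0, 0, 0]],
  [255, [-15, 5, 0], [0, 0, 0]],
  [255, [-15, 5, 0], [0, 0, 0]],
  [255, [-10, 4, 0], [0, 0, -5]],
  [255, [0, 0, 0], [0, 0, -6]],
])

```text
time: 18.4
tool_pos: [0.3483, -0.2658, 0.2354]
eef_rot: [-0.801, -3.037, -0.0]
force: [-0.2, -1.2, -1.8]
width: 0.171
```

move_arm([
  [255, [6, -1, 0], [0, 0, -6]],
  [255, [6, -1, 0], [0, 0, -6]],
  [255, [6, -1, 0], [0, 0, -6]],
  [255, [6, -1, 0], [0, 0, -6]],
  [255, [6, -1, 0], [0, 0, -6]],
  [255, [6, -1, 0], [0, 0, -6]],
  [255, [6, -1, 0], [0, 0, -6]],
  [255, [6, -1, 0], [0, 0, -6]],
  [255, [4, 0, 0], [0, 0, -4]],
  [255, [0, 0, 0], [0, 0, 0]],
])

```text
time: 19.4
tool_pos: [0.4018, -0.2746, 0.2352]
eef_rot: [-2.047, -2.382, 0.0]
force: [-0.7, -0.6, -1.5]
width: 0.172
```

```bash
python3 -c "
from h import *
st();a=snap('scene','s10.png')[:,:,::-1];w=snap('wrist','w10.png')[:,:,::-1]
f=lambda im,x,y,w,h,s:cv2.resize(im[y:y+h,x:x+w],None,fx=s,fy=s,interpolation=cv2.INTER_CUBIC)
cv2.imwrite('pics/crop10.png',np.hstack([f(a,160,130,160,160,2.5),cv2.resize(w[:300,106:406],(400,400))]))"
```

```text
t 19.4 tcp [ 0.4018 -0.2746  0.2352] xyaw 98.66 z [-0.001  0.    -1.   ] F [-0.67 -0.62 -1.55] T [-0.03 -0.06  0.03] w 0.172 q [-0.83  0.11  1.59 -0.    1.44 -0.98]
```

View pics/crop10.png

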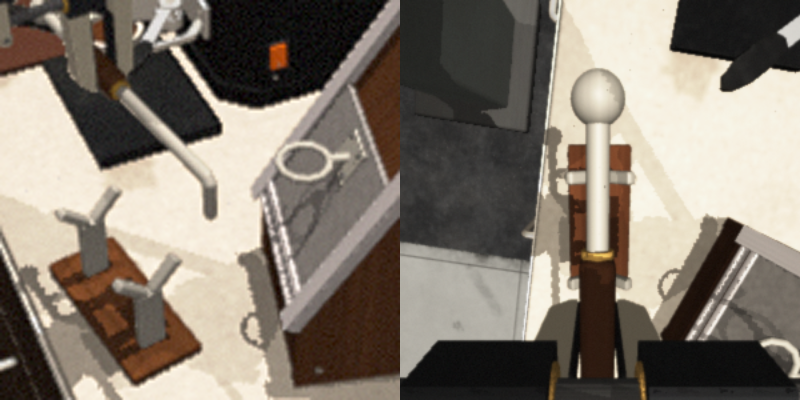

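The pole hangs straight with its hook down and the shutter stays down. Ball is at wrist (254.5,73.5), bend at scene (244,202.5).

```bash
python3 -c "
from h import *
s=arm.read_state();M=R.from_rotvec(s['eef_rot']).as_matrix()
c=camera_info('wrist');H=np.linalg.inv(c['hand_eye'])
for z in(-.0434,-.036,-.05):
  for x in (.095,.0977):
    q=H@np.array([x,0,z,1]);print(x,z,q[0]/q[2]*c['fx']+c['cx'],q[1]/q[2]*c['fy']+c['cy'])
for dz in (.034,.0434,.053): 
  p=atz(ray('scene',244,202.5),s['tool_pos'][2]+dz);print(dz,M.T@(p-s['tool_pos']))
"
```

```text
0.095 -0.0434 254.59448027689268 76.24299864692938
0.0977 -0.0434 254.59882583295746 70.68001022260407
0.095 -0.036 254.56916417821506 77.90230765096057
0.0977 -0.036 254.57318428300164 72.6050089232178
0.095 -0.05 254.6192153976609 74.62176904401275
0.0977 -0.05 254.62389068386824 68.79830628826946
0.034 [-0.13895876  0.00894956 -0.03405783]
0.0434 [-0.14731135  0.00356587 -0.04345793]
0.053 [-0.15584165 -0.00193237 -0.05305802]
```

Grip is unchanged, within 2 mm and level. Lowering into the forks.

move_arm([
  [255, [2, 1, -20], [0, 0, 0]],
  [255, [0, 0, -35], [0, 0, 0]],
  [255, [0, 0, -35], [0, 0, 0]],
  [255, [0, 0, -30], [0, 0, 0]],
  [255, [0, 0, -25], [0, 0, 0]],
  [255, [0, 0, -20], [0, 0, 0]],
  [255, [0, 0, -12], [0, 0, 0]],
  [255, [0, 0, -8], [0, 0, 0]],
  [255, [0, 0, -5], [0, 0, 0]],
  [255, [0, 0, 0], [0, 0, 0]],
])

```text
time: 20.5
tool_pos: [0.4045, -0.2742, 0.0453]
eef_rot: [2.047, 2.383, -0.0]
force: [-0.1, -0.4, -0.9]
width: 0.17
```

move_arm([
  [255, [0, 0, -1], [0, 0, 0]],
  [255, [0, 0, 0], [0, 0, 0]],
])

```text
time: 20.7
tool_pos: [0.4049, -0.2746, 0.0449]
eef_rot: [2.046, 2.382, -0.0]
force: [-0.8, -0.5, -0.6]
width: 0.171
```

move_arm([
  [255, [0, 0, -1.5], [0, 0, 0]],
  [255, [0, 0, -1.5], [0, 0, 0]],
  [255, [0, 0, 0], [0, 0, 0]],
])

```text
time: 21.0
tool_pos: [0.4046, -0.2749, 0.0423]
eef_rot: [2.045, 2.382, -0.001]
force: [-3.4, -0.9, 7.3]
width: 0.17
```

Seated: the wrist force has turned upward (7 N). Releasing.

move_arm([
  [120, [0, 0, 1], [0, 0, 0]],
  [120, [0, 0, 0], [0, 0, 0]],
  [120, [0, 0, 0], [0, 0, 0]],
  [120, [0, 0, 0], [0, 0, 0]],
  [120, [0, 0, 0], [0, 0, 0]],
  [120, [0, 0, 0], [0, 0, 0]],
  [120, [0, 0, 0], [0, 0, 0]],
  [120, [0, 0, 15], [0, 0, 0]],
  [120, [0, 0, 25], [0, 0, 0]],
  [120, [0, 0, 35], [0, 0, 0]],
])

```text
time: 22.0
tool_pos: [0.4034, -0.2729, 0.1166]
eef_rot: [-2.044, -2.38, -0.001]
force: [0.4, -0.7, 0.0]
width: 0.53
```

move_arm([
  [120, [0, 0, 40], [0, 0, 0]],
  [120, [0, 0, 40], [0, 0, 0]],
  [120, [-20, 0, 40], [0, 0, 0]],
  [120, [-40, 0, 20], [0, 0, 0]],
  [120, [-40, 0, 0], [0, 0, 0]],
  [120, [0, 0, 0], [0, 0, 0]],
  [120, [0, 0, 0], [0, 0, 0]],
])

```text
time: 22.7
tool_pos: [0.3041, -0.2743, 0.2576]
eef_rot: [2.048, 2.38, -0.0]
force: [0.3, -0.9, 0.1]
width: 0.529
```

```bash
python3 -c "
from h import *
st();a=snap('scene','s11.png')[:,:,::-1].astype(int);b=cv2.imread('pics/scene0.png').astype(int);c=cv2.imread('pics/s10.png').astype(int)
def reg(p,q,x,y,w,h):
  g=lambda i:cv2.cvtColor(i[y:y+h,x:x+w].astype(np.uint8),cv2.COLOR_BGR2GRAY).astype(np.float32)
  return cv2.phaseCorrelate(g(p),g(q),cv2.createHanningWindow((w,h),cv2.CV_32F)),np.abs(g(p)-g(q)).mean()
for n,o,r in(('ball',b,(172,190,28,28)),('handle',b,(190,210,36,36)),('hook',b,(226,255,36,36)),('ring vs s10',c,(262,175,50,50)),('ring vs 0',b,(262,175,50,50))): print(n,reg(o,a,*r))
"
```

```text
t 22.7 tcp [ 0.3041 -0.2743  0.2576] xyaw 98.57 z [ 0.001 -0.001 -1.   ] F [ 0.35 -0.88  0.09] T [-0.03 -0.13 -0.04] w 0.529 q [-1.01 -0.05  1.7   0.    1.49 -1.16]
ball (((0.2941269457774318, 0.2784794523640457), 1.0139540163675944), np.float32(3.867347))
handle (((-0.06114541125060313, 0.14927391253254996), 0.9312073179969081), np.float32(6.7237654))
hook (((0.4554733653755534, 0.07622286565822733), 0.9267838133705987), np.float32(6.923611))
ring vs s10 (((0.0983248965614365, 0.01508730907224276), 0.9670308769226075), np.float32(2.6688))
ring vs 0 (((-3.7301694650223, -7.069540035015443), 0.05134780158996582), np.float32(46.0996))
```

Ball, handle and hook all match the first picture to under 0.5 px, so the pole is back as it lay. The shutter has not moved since it was pulled down, and the arm is clear.

```bash
python3 -c "
from h import *
print(arm.job_done())"
```

```text
the job is handed in; nothing more can be done
None
```

The shutter is pulled down and the pole is back in both forks of its stand, hook hanging down. The robot let go and I handed the job in at about 23 s; it reports no verdict.

- **First grasp:** The first two tries closed on nothing. The pictures showed the real fingertips about 23 mm short of the stated TCP. Gripping that much lower worked, and the pole had not been moved.
- **Hook:** A picture showed it down through the ring with no contact force. It was lowered to about 16 mm below the ring's centre.
- **Shutter:** The ring travelled about 100 mm by triangulation. A 22 N pull then did not move it any further, so I took that as the stop. I did not read the joint value itself. The travel fits the allowed start of up to 20 mm, but only near its upper end.
- **Last checks:** The pole's ball, handle and hook match the first picture to under 0.5 px. The ring has not moved since I unhooked. The arm is clear, with about 1 N on the wrist.

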